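Move a row of plaster models to the far board in the same order

TASK

Move the four white plaster models from the board nearer the robot to the empty round bats on the board beyond it, keeping their order along the row: the model at the robot's far left goes to the leftmost bat, and so on to the rightmost. Set each one down, without dropping it, upright and centred on its bat; never tip one over, and leave the jar and the hammer alone.

Things in the scene. Friction and masses are not known exactly. Their poses are not given: they have to be found in the camera images.
- vase_centre (a point): Solid white plaster model of a vase, 95 mm high, 80 to 200 g: round belly 54 mm across low down, and a straight cylindrical neck 30 mm across over the top 40 mm (good to grip, 25 mm above this point). Its point lies on the upright axis, half-way up, z up along the axis. At the start it stands upright on a flat round 6 mm thick bat on the near board.
- beaker_centre (a point): Solid white plaster model of a beaker, a plain upright cylinder 48 mm across and 66 mm high, 80 to 200 g (good to grip 10 mm above this point). Its point lies on the upright axis, half-way up, z up along the axis. At the start it stands upright on a flat round 6 mm thick bat on the near board.
- goblet_centre (a point): Solid white plaster model of a goblet, 76 mm high, 60 to 150 g: flat foot 48 mm across, thin stem 20 mm across, and a straight-sided cup 46 mm across over the top 28 mm (good to grip, 23 mm above this point). Its point lies on the upright axis, half-way up, z up along the axis. At the start it stands upright on a flat round 6 mm thick bat on the near board.
- lid_centre (a point): Solid white plaster model of a lid, 56 mm high, 50 to 120 g: flat disc 60 mm across and 10 mm thick, coned up to 16 mm above its underside, with a straight upright stem 22 mm across over the top 40 mm (good to grip, 12 mm above this point). Its point lies on the upright axis, half-way up, z up along the axis. At the start it stands upright on a flat round 6 mm thick bat on the near board.
- bat_1: One of four alike, fixed, flat round dark wooden bats, 68 mm across, 6 mm thick, in a row 85 mm apart (a little out of line) on the far board, parallel to the near board and 140 mm beyond it; both board tops 18 mm above the bench. The number is not its order: go by its place in the row. Origin: centre of its underside; x away from the robot across the rows, y leftward along the row.
- bat_2: One of four alike, fixed, flat round dark wooden bats, 68 mm across, 6 mm thick, in a row 85 mm apart (a little out of line) on the far board, parallel to the near board and 140 mm beyond it; both board tops 18 mm above the bench. The number is not its order: go by its place in the row. Origin: centre of its underside; x away from the robot across the rows, y leftward along the row.
- bat_3: One of four alike, fixed, flat round dark wooden bats, 68 mm across, 6 mm thick, in a row 85 mm apart (a little out of line) on the far board, parallel to the near board and 140 mm beyond it; both board tops 18 mm above the bench. The number is not its order: go by its place in the row. Origin: centre of its underside; x away from the robot across the rows, y leftward along the row.
- bat_4: One of four alike, fixed, flat round dark wooden bats, 68 mm across, 6 mm thick, in a row 85 mm apart (a little out of line) on the far board, parallel to the near board and 140 mm beyond it; both board tops 18 mm above the bench. The number is not its order: go by its place in the row. Origin: centre of its underside; x away from the robot across the rows, y leftward along the row.
- jar: Bystander: closed orange plastic jar with a steel lid, 72 mm across, 100 mm high, standing on the bench to the left of the boards. Origin: centre of its underside.
- mallet: Bystander: hammer with a wooden handle lying on the bench to the right of the boards. Origin: on the bench under it; its x runs along the handle.
Things that resemble listed ones, but are neither listed nor needed, are in the scene too. What is shaped like the part that bears beaker_centre but pink is not meant. Leave any purple look-alike of the part that bears vase_centre alone.

How it is judged (in metres and radians):
At the end, for the whole second after the job is handed in: Each model stands on the bat that has the same place in the far row as the model had in the near row at the start: its axis within 15 mm of the bat's centre, its height within 6 mm of standing on the bat, upright within 0.1 rad, released and at rest (horizontal distance between vase_centre and bat_1 below 0.015 m and z of vase_centre in the frame of bat_1 between 0.0475 and 0.0595 m and angle between each of vase_centre, beaker_centre, goblet_centre, lid_centre's own z axis and vertical below 0.1 rad and linear speed of each of vase, beaker, goblet, lid below 0.02 m/s and contact force between each of vase, beaker, goblet, lid and the fingers below 0.1 N and horizontal distance between beaker_centre and bat_2 below 0.015 m and z of beaker_centre in the frame of bat_2 between 0.033 and 0.045 m and horizontal distance between goblet_centre and bat_3 below 0.015 m and z of goblet_centre in the frame of bat_3 between 0.038 and 0.05 m and horizontal distance between lid_centre and bat_4 below 0.015 m and z of lid_centre in the frame of bat_4 between 0.028 and 0.04 m); the robot touches nothing.
It fails at once if a plaster model is tipped far over (more than 35 degrees) (angle between any of vase_centre, beaker_centre, goblet_centre, lid_centre's own z axis and vertical above 0.61 rad).
It fails at once if a plaster model is dropped (falls faster than 0.55 m/s out of the fingers, that is from over 15 mm) ((contact force between vase and the fingers below 0.1 N and linear speed of vase above 0.55 m/s) or (contact force between beaker and the fingers below 0.1 N and linear speed of beaker above 0.55 m/s) or (contact force between goblet and the fingers below 0.1 N and linear speed of goblet above 0.55 m/s) or (contact force between lid and the fingers below 0.1 N and linear speed of lid above 0.55 m/s)).
It fails at once if the jar or the hammer is displaced by more than 30 mm (distance of any of jar, mallet from where it was at the start of the episode above 0.03 m).
It also fails if it takes over 99 s, if anything falls off the work surface, if the arm or the gripper's body presses on something with over 40 N, if the wrist force passes 120 N, or if a joint passes its speed limit or range.

ROBOT

A 6-joint arm with a two-finger parallel gripper is mounted at the origin on the work surface. World frame = base frame: x ahead of the robot, y to its left, z up, the work surface at z = 0. Lengths are in m, angles in degrees, forces in N, time in s.
With the tool pointing down it reaches from about 0.2 to 0.875 m from the base axis. Payload 3.4 kg.
Tool frame: the origin (TCP) lies between the finger pads; the fingertips stand 11 mm ahead of it and the grasp point (between the pads) lies 8 mm behind it; z points along the fingers, y is the direction in which the jaws open and shut (so a half turn about z gives the same grasp; the last joint's range is limited). The gripper opens to 94 mm and grips with 3 to 60 N. Pads are 16 mm wide; open, the fingers measure 119 mm over their backs; the gripper's body (75 mm by 177 mm) begins 78 mm behind the grasp point.
Start: joints at [58.384, 15.808, 86.224, -0, 77.962, -6.933], TCP at [0.24, 0.522, 0.216] pointing down, gripper open.
Joint ranges: [-165.64, 165.64], [-43.16, 119.46], [12.63, 154.43], [-67.54, 247.53], [6.08, 155.33], [-154.97, 154.97]. Speed limits (degrees/s): [147.25, 147.25, 180, 180, 180, 180].

INTERFACE

Orientations are given as a 3x3 rotation matrix whose columns are the frame's x, y, z axes.
In Python, from plant import manip, cams gives the robot as it stands. The module is installed in compiled form; this text tells all that it offers.
- The arm moves only by the shell command python3 -m jog 'ROWS' [OPENING]. ROWS is JSON, a list of rows, each a list of 2 entries, a list of its own where there are three numbers: the shift along the tool's x, y, z in mm, then the turn about the tool's z in rad. A call has exactly 10 rows; each row is the pose to reach, as a shift and turn from the pose commanded when the call began, along the tool's axes at that moment; what a row does not reach only later rows make up. A row lasts 1/10 s, in which the tool goes at most 50 mm and 8.59 degrees, less where a joint would pass 70% of its speed; a pose out of reach is approached as far as the arm can. A call with a gripper value outside its range is refused whole. OPENING is the finger opening in mm, from 0 to 94, set as the call begins (- or left out, the last holds). The fingers move at their own pace and stop on an object; the grip force is fixed at half the most. Time passes only in rows, so rows that repeat a pose let the fingers close, or fill a call up. It gives the time, the measured TCP pose, the force and the opening at its end, in the units of the state.
- manip.read_state(): the state, without advancing time (a new reading comes with each control period).
- cams.get_image(name): name is "side" or "top" or "wrist"; returns a dict with "frame" (384x512x3 uint8, red, green, blue), "z_map" (384x512 float32, m along the optical axis (not along the pixel's ray), 0 where there is no reading), "intrinsics" (3x3 intrinsics, pixels), "rvec" (rotation vector, rad) and "tvec" (3), from world to camera coordinates, as OpenCV has them. Camera axes: x right, y down, z forward; pixel columns grow to the right and rows downward; lengths in m; the calibration is good to about 2 mm. The wrist camera is an equidistant fisheye: a pixel r from the principal point sees the ray r / f radians off the axis. A picture is of the moment at which its call begins.
- manip.close_job(): hands the job in, once; it reports no verdict.
The state is a dict: "time_s": time; "qpos": joint angles; "joint_vel": joint speeds; "joint_torque": joint torques, N m; "ee_pos": TCP position; "tool_rot": TCP orientation; "contact_force": force on the tool from outside, world axes, zero at the start; "torque": the same for the moment, N m; "finger_gap": finger opening in m.
Only numpy, scipy, OpenCV 4.12 (cv2) and the standard library are available. Lean on these libraries where they do the work, as an engineer would, in place of code of your own. Each camera call takes 0.05 s, during which the arm holds its last target. There are 200 camera calls.

## Working session

There is one attempt and no reset: what is moved stays moved. The work goes in short steps, Python scripts to look and compute and a shell command to move; the robot and the scene stay as the last step left them, time stands still between calls to the robot, and variables do not carry over. Pictures are saved under pics/ and viewed, about 12 in all and at most 16, crops included, and the job is handed in when it is done.

```bash
mkdir -p pics
cat > h.py <<'E'
import numpy as np, cv2
from plant import manip, cams
def grab(n):
    d=cams.get_image(n); np.savez(f'pics/{n}.npz',**d); return d
def pts(d):
    K=d['intrinsics'];R=cv2.Rodrigues(np.array(d['rvec'],float))[0];t=np.array(d['tvec'],float).ravel()
    z=d['z_map'];v,u=np.indices(z.shape)
    P=np.stack([(u-K[0,2])/K[0,0]*z,(v-K[1,2])/K[1,1]*z,z],-1)
    return (P-t)@R   # world
def ray(d,u,v,h):
    K=d['intrinsics'];R=cv2.Rodrigues(np.array(d['rvec'],float))[0];t=np.array(d['tvec'],float).ravel()
    c=-R.T@t; r=R.T@np.array([(u-K[0,2])/K[0,0],(v-K[1,2])/K[1,1],1]); return c+r*(h-c[2])/r[2]
E
python3 - <<'E'
from h import *
ims=[]
for n in('side','top'):
    d=grab(n); cv2.imwrite(f'pics/{n}0.png',d['frame'][:,:,::-1])
    R=cv2.Rodrigues(d['rvec'])[0];print(n,d['intrinsics'].tolist(),(-R.T@d['tvec'].ravel()).round(3),R[2].round(2),(d['z_map']>0).mean())
s=manip.read_state();print(s)
E
```

```text
side [[397.7356869805643, 0.0, 254.51182182504203], [0.0, 397.7356869805643, 195.65355709081427], [0.0, 0.0, 1.0]] [ 0.36  -0.871  0.816] [ 0.12  0.74 -0.66] 0.9954172770182291
top [[422.7440483204399, 0.0, 257.4074384573241], [0.0, 422.7440483204399, 194.07415229551293], [0.0, 0.0, 1.0]] [ 0.194 -0.037  1.473] [ 0.21  0.01 -0.98] 0.9960784912109375
{'time_s': 0.1, 'qpos': array([ 5.83848128e+01,  1.58441887e+01,  8.62847679e+01, -6.27695151e-04,
        7.79616377e+01, -6.93127691e+00]), 'joint_vel': array([-0.06477852, -0.07188281, -0.14654281, -0.026328  , -0.04454429,
        0.06998588]), 'joint_torque': array([-3.70615317e-04, -4.05458772e+01, -2.37780583e+01,  7.02677853e-02,
        2.99173803e-02, -4.64239122e-05]), 'ee_pos': array([0.23987761, 0.52206552, 0.21571157]), 'tool_rot': array([[-9.08626371e-01,  4.17609203e-01, -8.19742728e-04],
       [ 4.17609969e-01,  9.08625382e-01, -1.35212084e-03],
       [ 1.80180942e-04, -1.57090539e-03, -9.99998750e-01]]), 'contact_force': array([-0.06696427,  0.27718626, -0.61034298]), 'torque': array([-0.00733395,  0.04321357,  0.02089043]), 'finger_gap': 0.0941128172722511}
```

View pics/side0.png

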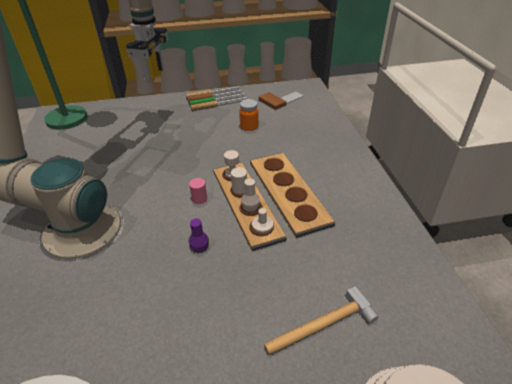

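View pics/top0.png

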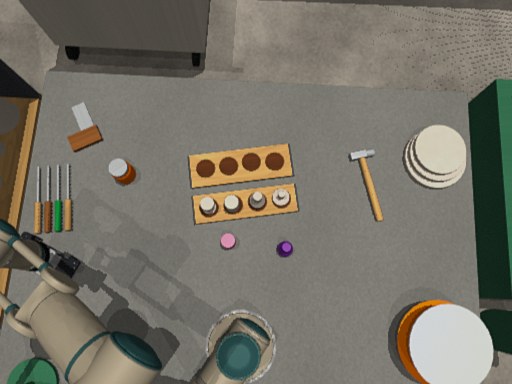

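The side view shows four white models on the near board, at (231,163), (239,180), (250,193) and (262,222). In the top view they are at (208,205), (233,203), (257,198) and (281,197). The dark bats on the far board are at (205,168), (228,166), (251,161) and (274,161) in the top view. The look-alikes are the pink cylinder at top (228,241) and the purple vase at top (285,248). Neither is white or on the board, so I leave both alone.

```bash
cat > m.py <<'E'
from h import *
def comps(mask,amin=25):
    n,l,s,c=cv2.connectedComponentsWithStats(mask.astype(np.uint8));return [(l==i,c[i],s[i,4]) for i in range(1,n) if s[i,4]>=amin]
for n in('top','side'):
    d=dict(np.load(f'pics/{n}.npz'));P=pts(d);f=d['frame'].astype(int);hsv=cv2.cvtColor(d['frame'],cv2.COLOR_RGB2HSV).astype(int)
    box=(P[...,0]>.4)&(P[...,0]<.8)&(abs(P[...,1])<.3)
    board=box&(abs(P[...,2]-.018)<.006)&(hsv[...,1]>90)
    print(n,'board z',np.median(P[board][:,2]).round(4), 'bench z',np.median(P[box&(P[...,2]<.008)][:,2]).round(4))
    print('bats')
    dark=box&(hsv[...,1]>90)&(hsv[...,2]<130)&(P[...,2]>.01)&(P[...,2]<.04)
    for m,c,a in comps(dark,100):
        (e,ax,an)=cv2.fitEllipse(cv2.findContours(m.astype(np.uint8),0,1)[0][0]); print(c.round(1),a,np.array(e).round(1),np.round(ax,1),'ray@.024',ray(d,*e,.024).round(4),'medz',np.median(P[m][:,2]).round(4))
    print('models')
    up=box&(P[...,2]>.03)&(hsv[...,1]<70)&(P[...,0]>.42)
    for m,c,a in comps(up):
        Q=P[m];zt=np.percentile(Q[:,2],97);tm=m&(P[...,2]>zt-.006);T=P[tm]
        mid=(T[:,:2].max(0)+T[:,:2].min(0))/2
        vv,uu=np.nonzero(tm);print(c.round(1),a,'ztop',zt.round(4),'centre',mid.round(4),T[:,:2].mean(0).round(4),'ray',ray(d,uu.mean(),vv.mean(),zt).round(4),'ext',np.ptp(T[:,:2],axis=0).round(4))
E
python3 m.py
python3 - <<'E'
import cv2,numpy as np
t=cv2.imread('pics/top0.png')[130:260,170:320];s=cv2.imread('pics/side0.png')[140:250,180:340]
t=cv2.resize(t,(600,520),interpolation=3)[:,:390] if 0 else cv2.resize(t,(390,338),interpolation=3);s=cv2.resize(s,(400,275),interpolation=3)
c=np.zeros((338,790,3),np.uint8);c[:,:390]=t;c[:275,390:]=s;cv2.imwrite('pics/crop.png',c)
E
```

```text
top board z 0.0179 bench z -0.0009
bats
[250.7 161.4] 261 [250.7 161.4] [17.  17.8] ray@.024 [0.6272 0.0012 0.024 ] medz 0.0231
[274.1 161.1] 256 [274.2 161. ] [16.4 18. ] ray@.024 [ 0.6333 -0.0822  0.024 ] medz 0.0231
[228.1 165.7] 260 [228.1 165.7] [16.9 17.8] ray@.024 [0.607  0.0805 0.024 ] medz 0.0224
[205.1 168.1] 261 [205.1 168.1] [16.5 18.2] ray@.024 [0.5936 0.1615 0.024 ] medz 0.0236
models
[280.4 196.9] 212 ztop 0.0815 centre [ 0.5027 -0.1104] [ 0.5017 -0.1097] ray [ 0.5012 -0.1096  0.0815] ext [0.021  0.0174]
[256.9 200. ] 190 ztop 0.1221 centre [ 0.4824 -0.0286] [ 0.4821 -0.0287] ray [ 0.4815 -0.0287  0.1221] ext [0.0269 0.0266]
[207.6 205. ] 193 ztop 0.1045 centre [0.4521 0.1364] [0.4517 0.1352] ray [0.451  0.1348 0.1045] ext [0.0437 0.0431]
[231.5 203.4] 189 ztop 0.0941 centre [0.4622 0.0557] [0.464 0.057] ray [0.4633 0.0568 0.0941] ext [0.0445 0.0439]
side board z 0.0186 bench z 0.0003
bats
[273.4 164.3] 207 [273.4 164.3] [12.  19.6] ray@.024 [0.5938 0.1552 0.024 ] medz 0.0241
[283.1 178.9] 229 [283.1 178.9] [13.1 20.2] ray@.024 [0.6072 0.0746 0.024 ] medz 0.0241
[295.7 194.3] 269 [295.7 194.2] [14.4 21.6] ray@.024 [ 0.6272 -0.0047  0.024 ] medz 0.0242
[249.5 211. ] 102 [250.1 205.5] [18.6 20. ] ray@.024 [ 0.4841 -0.0259  0.024 ] medz 0.0238
[305.3 212.9] 313 [305.3 212.9] [16.2 22.7] ray@.024 [ 0.6332 -0.0887  0.024 ] medz 0.0242
models
[241.  181.1] 983 ztop 0.119 centre [ 0.4835 -0.0314] [ 0.4834 -0.0329] ray [ 0.4832 -0.0337  0.119 ] ext [0.0288 0.0281]
[262.1 221.3] 323 ztop 0.081 centre [ 0.5025 -0.1125] [ 0.5025 -0.1131] ray [ 0.5023 -0.1143  0.081 ] ext [0.0194 0.0221]
```

View pics/crop.png

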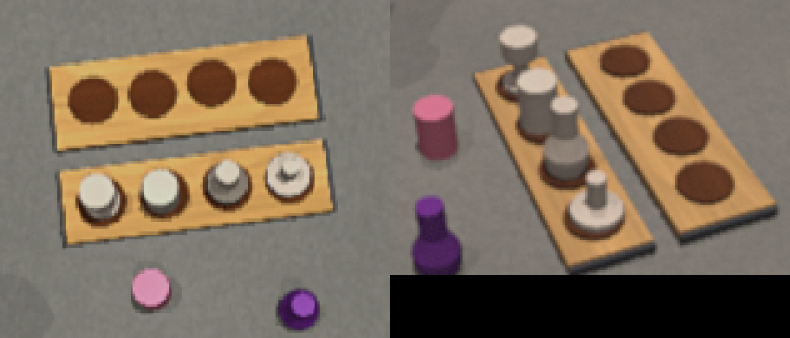

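From left to right the models are goblet, beaker, vase and lid. They are the only white ones and they stand on the near board. The measured tops (0.100–0.104, 0.094, 0.120 and 0.081 m) match the stated heights plus 24 mm. The two views differ by about 5 mm in y, so I'll check with the wrist camera from above.

```bash
python3 -m jog '[[[-35,-26,-4],0.098],[[-71,-53,-8],0.196],[[-106,-79,-12],0.294],[[-142,-106,-16],0.392],[[-177,-132,-20],0.49],[[-213,-159,-24],0.587],[[-248,-185,-28],0.685],[[-284,-212,-32],0.783],[[-319,-238,-35],0.881],[[-355,-265,-35],0.979]]' 70
cat > go.py <<'E'
import sys
from h import *
# target grasp-point/TCP x y z yaw(deg of tool y) -> shift in tool axes mm, turn
def go(x,y,z,yaw=9.2):
    s=manip.read_state();R=s['tool_rot'];p=s['ee_pos']
    a=np.degrees(np.arctan2(R[1,1],R[0,1]))
    print('TCP',p.round(4),'yaw',a.round(2),'F',s['contact_force'].round(1),'gap',round(s['finger_gap'],4),'t',s['time_s'])
    print('shift mm',((np.array([x,y,z])-p)@R*1000).round(1),'turn',np.radians(a-yaw).round(4))
if __name__=='__main__': go(*map(float,sys.argv[1:]))
E
python3 go.py .452 .133 .25
python3 - <<'E'
from h import *
d=grab('wrist');cv2.imwrite('pics/w0.png',d['frame'][:,:,::-1]);print(d['intrinsics'],d['rvec'],d['tvec'])
E
```

```text
time_s: 1.1
ee_pos: [0.4526, 0.1319, 0.2517]
tool_rot: [[-0.156, 0.988, 0.001], [0.988, 0.156, 0.0], [0.0, 0.001, -1.0]]
contact_force: [1.2, 0.7, 0.1]
finger_gap: 0.0697
TCP [0.4526 0.1319 0.2517] yaw 9.0 F [1.2 0.7 0.1] gap 0.0697 t 1.1
shift mm [ 1.2 -0.4  1.7] turn -0.0035
[[297.31863964   0.         251.77457588]
 [  0.         297.31863964 188.83041094]
 [  0.           0.           1.        ]] [-2.89536389 -0.22568106 -0.02917876] [-0.4669823   0.02798577  0.43844597]
```

View pics/w0.png

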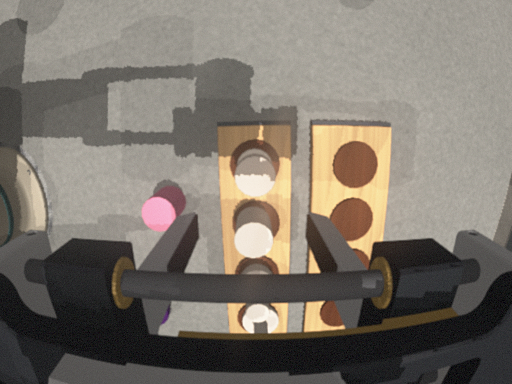

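The wrist picture shows the goblet top at (255,175), the beaker top at (255,238), and the two left bats at (355,163) and (350,218). I'll get positions by casting fisheye rays.

```bash
cat >> h.py <<'E'
def wdirs(d,uv):
    K=np.array(d['intrinsics'],float)
    x=cv2.fisheye.undistortPoints(np.array(uv,float).reshape(-1,1,2),K,np.zeros(4)).reshape(-1,2)
    R=cv2.Rodrigues(np.array(d['rvec'],float))[0];t=np.array(d['tvec'],float).ravel()
    return np.c_[x,np.ones(len(x))],R,t
def wray(d,u,v,h):
    r,R,t=wdirs(d,[[u,v]]);c=-R.T@t;w=R.T@r[0];return c+w*(h-c[2])/w[2]
def wpts(d):
    z=d['z_map'];v,u=np.indices(z.shape);r,R,t=wdirs(d,np.stack([u,v],-1).reshape(-1,2))
    return ((r*z.reshape(-1,1)-t)@R).reshape(*z.shape,3)
def wmeas(d):
    P=wpts(d);hsv=cv2.cvtColor(d['frame'],cv2.COLOR_RGB2HSV).astype(int)
    x,y,z=np.moveaxis(P,-1,0);box=(x>.4)&(x<.72)&(y>-.2)&(y<.25)
    for nm,m in(('bat',box&(hsv[...,1]>100)&(hsv[...,2]<110)&(z>.01)&(z<.03)&(x>.51)),('model',box&(z>.03)&(z<.13)&(hsv[...,1]<60)&(x<.75))):
        n,l,s,c=cv2.connectedComponentsWithStats(m.astype(np.uint8))
        for i in range(1,n):
            if s[i,4]<150: continue
            k=l==i
            if nm=='bat':
                ct=max(cv2.findContours(k.astype(np.uint8),0,1)[0],key=len);e,ax,_=cv2.fitEllipse(ct);print(nm,np.round(e,1),np.round(ax),wray(d,*e,.024).round(4),'z',np.median(z[k]).round(4))
            else:
                zt=np.percentile(z[k],95);tm=k&(z>zt-.005);T=P[tm];vv,uu=np.nonzero(tm)
                print(nm,c[i].round(),'ztop',zt.round(4),'mid',((T.max(0)+T.min(0))/2)[:2].round(4),'ray',wray(d,uu.mean(),vv.mean(),zt).round(4)[:2],'ext',np.ptp(T,axis=0)[:2].round(4))
E
python3 - <<'E'
from h import *
wmeas(dict(np.load('pics/wrist.npz')))
E
```

```text
model [254. 173.] ztop 0.1012 mid [0.454  0.1394] ray [0.4534 0.1403] ext [0.0442 0.0456]
model [252. 235.] ztop 0.0912 mid [0.465 0.06 ] ray [0.4645 0.0615] ext [0.0467 0.0469]
model [256. 270.] ztop 0.0577 mid [ 0.4801 -0.0035] ray [ 0.4796 -0.0011] ext [0.0318 0.0086]
model [259. 318.] ztop 0.1199 mid [ 0.4837 -0.0261] ray [ 0.483  -0.0241] ext [0.029  0.0301]
```

```bash
sed -i 's/(hsv\[...,2\]<110)&(z>.01)&(z<.03)/(hsv[...,2]<130)\&(z>.008)\&(z<.035)/' h.py
python3 - <<'E'
from h import *
d=dict(np.load('pics/wrist.npz'));print(cv2.cvtColor(d['frame'],cv2.COLOR_RGB2HSV)[163,355],wpts(d)[163,355]);wmeas(d)
E
python3 go.py .4525 .136 .13; python3 go.py .4525 .136 .077
```

```text
[  9 132 137] [0.59351018 0.16564996 0.02324129]
bat [330.4 313.6] [17. 27.] [ 0.6202 -0.0867  0.024 ] z 0.0243
model [254. 173.] ztop 0.1012 mid [0.454  0.1394] ray [0.4534 0.1403] ext [0.0442 0.0456]
model [252. 235.] ztop 0.0912 mid [0.465 0.06 ] ray [0.4645 0.0615] ext [0.0467 0.0469]
model [256. 270.] ztop 0.0577 mid [ 0.4801 -0.0035] ray [ 0.4796 -0.0011] ext [0.0318 0.0086]
model [259. 318.] ztop 0.1199 mid [ 0.4837 -0.0261] ray [ 0.483  -0.0241] ext [0.029  0.0301]
TCP [0.4564 0.1256 0.2514] yaw 8.58 F [ 2.5 -3.9 -0.3] gap 0.0698 t 1.15
shift mm [ 11.7  -2.6 121.3] turn -0.0108
TCP [0.4564 0.1256 0.2514] yaw 8.58 F [ 2.5 -3.9 -0.3] gap 0.0698 t 1.15
shift mm [ 12.1  -2.7 174.3] turn -0.0108
```

```bash
python3 -m jog '[[[1,0,20],0],[[2,0,40],0],[[3,1,60],0],[[3,1,80],0],[[3,1,100],0],[[3,1,100],0],[[3,1,100],0],[[3,1,100],0],[[3,1,100],0],[[3,1,100],0]]' 70
python3 go.py .4525 .136 .077
```

```text
time_s: 2.15
ee_pos: [0.4531, 0.1367, 0.1523]
tool_rot: [[-0.16, 0.987, 0.002], [0.987, 0.16, 0.0], [0.0, 0.002, -1.0]]
contact_force: [-0.2, 1.0, 1.1]
finger_gap: 0.0694
TCP [0.4531 0.1367 0.1523] yaw 9.23 F [-0.2  1.   1.1] gap 0.0694 t 2.15
shift mm [-0.6 -0.8 75.3] turn 0.0005
```

```bash
python3 -m jog '[[[0,-1,10],0],[[0,-1,20],0],[[0,-1,30],0],[[0,-1,40],0],[[0,-1,50],0],[[0,-1,60],0],[[0,-1,68],0],[[0,-1,75],0],[[0,-1,75],0],[[0,-1,75],0]]' 70
python3 -m jog '[[[0,0,0],0],[[0,0,0],0],[[0,0,0],0],[[0,0,0],0],[[0,0,0],0],[[0,0,0],0],[[0,0,0],0],[[0,0,0],0],[[0,0,0],0],[[0,0,0],0]]' 20
python3 - <<'E'
from h import *
d=grab('side');cv2.imwrite('pics/s1.png',cv2.resize(d['frame'][110:260,160:340,::-1],(720,600),interpolation=3))
E
```

```text
time_s: 3.15
ee_pos: [0.4517, 0.1364, 0.0764]
tool_rot: [[-0.16, 0.987, 0.0], [0.987, 0.16, 0.0], [0.0, 0.0, -1.0]]
contact_force: [0.2, -0.5, 0.3]
finger_gap: 0.0698
time_s: 4.15
ee_pos: [0.4523, 0.1365, 0.0769]
tool_rot: [[-0.16, 0.987, 0.002], [0.987, 0.16, 0.0], [0.0, 0.002, -1.0]]
contact_force: [2.3, 0.3, 4.4]
finger_gap: 0.0453
```

View pics/s1.png

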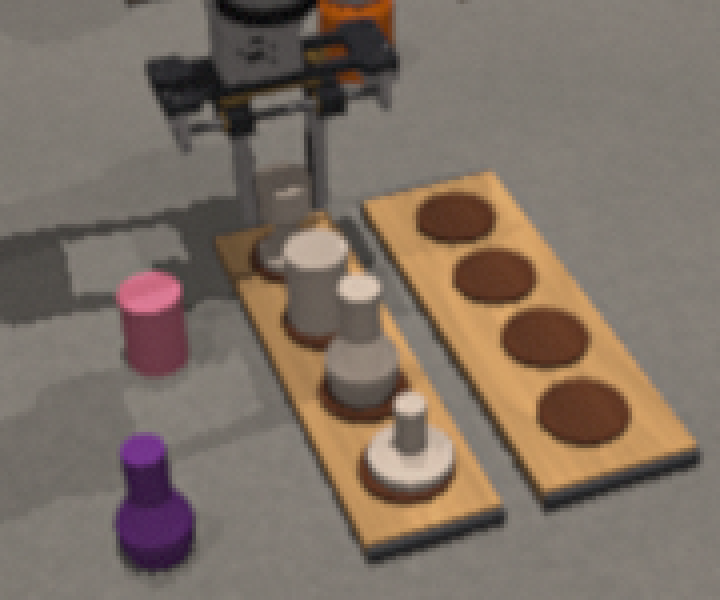

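The goblet is gripped at a gap of 45.3 mm (cup 46 mm). It is upright, and the jaws touch nothing else.

```bash
python3 -m jog '[[[0,0,-5],0],[[0,0,-12],0],[[0,0,-20],0],[[0,0,-28],0],[[0,0,-35],0],[[0,8,-40],0],[[0,20,-40],0],[[1,35,-40],0],[[1,50,-40],0],[[2,65,-40],0]]'
python3 -m jog '[[[0,15,0],0],[[0,30,0],0],[[1,45,0],0],[[1,58,0],0],[[1,68,0],0],[[1,75,0],0],[[1,79,0],0],[[1,79,0],0],[[1,79,0],0],[[1,79,0],0]]'
python3 -m jog '[[[0,0,5],0],[[0,0,11],0],[[0,0,18],0],[[0,0,25],0],[[0,0,31],0],[[0,0,35],0],[[0,0,37],0],[[0,0,38],0],[[0,0,39],0],[[0,0,39],0]]'
python3 go.py .594 .162 .078
```

```text
time_s: 5.2
ee_pos: [0.5171, 0.149, 0.1162]
tool_rot: [[-0.16, 0.987, 0.0], [0.987, 0.16, 0.0], [0.0, 0.0, -1.0]]
contact_force: [-0.6, -0.0, -2.1]
finger_gap: 0.045
time_s: 6.2
ee_pos: [0.5926, 0.1624, 0.1166]
tool_rot: [[-0.16, 0.987, -0.0], [0.987, 0.16, -0.0], [0.0, -0.0, -1.0]]
contact_force: [0.8, 0.3, -1.4]
finger_gap: 0.0451
time_s: 7.2
ee_pos: [0.5933, 0.1625, 0.0776]
tool_rot: [[-0.16, 0.987, 0.0], [0.987, 0.16, 0.0], [0.0, 0.0, -1.0]]
contact_force: [0.7, 0.2, -2.3]
finger_gap: 0.0451
TCP [0.5933 0.1625 0.0776] yaw 9.22 F [ 0.7  0.2 -2.3] gap 0.0451 t 7.2
shift mm [-0.6  0.6 -0.4] turn 0.0004
```

```bash
python3 -m jog '[[[0,0,1],0],[[0,0,1],0],[[0,0,1],0],[[0,0,1],0],[[0,0,1],0],[[0,0,1],0],[[0,0,1],0],[[0,0,1],0],[[0,0,1],0],[[0,0,1],0]]'
python3 -m jog '[[[0,0,0],0],[[0,0,0],0],[[0,0,0],0],[[0,0,0],0],[[0,0,0],0],[[0,0,-8],0],[[0,0,-20],0],[[0,0,-35],0],[[0,0,-50],0],[[0,0,-65],0]]' 70
python3 -m jog '[[[0,-10,0],0],[[-10,-30,0],0],[[-25,-55,0],0],[[-40,-80,0],0],[[-55,-105,0],0],[[-70,-125,0],0],[[-80,-140,0],0],[[-82,-145,0],0],[[-82,-145,0],0],[[-82,-145,0],0]]' 72
python3 go.py .4635 .058 .059
python3 - <<'E'
from h import *
d=grab('wrist');cv2.imwrite('pics/w1.png',d['frame'][:,:,::-1]);wmeas(d)
d=grab('top');P=pts(d);m=(P[...,0]>.55)&(P[...,0]<.66)&(P[...,1]>.1)&(P[...,1]<.22)&(P[...,2]>.09)&(P[...,2]<.115);T=P[m];print(m.sum(),((T.max(0)+T.min(0))/2).round(4),np.median(T[:,2]))
E
```

```text
time_s: 8.2
ee_pos: [0.5935, 0.1625, 0.0768]
tool_rot: [[-0.16, 0.987, 0.001], [0.987, 0.16, 0.0], [0.0, 0.001, -1.0]]
contact_force: [-0.9, -0.2, 5.0]
finger_gap: 0.0449
time_s: 9.2
ee_pos: [0.5936, 0.1625, 0.1434]
tool_rot: [[-0.16, 0.987, 0.002], [0.987, 0.16, 0.0], [0.0, 0.002, -1.0]]
contact_force: [0.3, 0.0, -0.5]
finger_gap: 0.07
time_s: 10.2
ee_pos: [0.4641, 0.0587, 0.1417]
tool_rot: [[-0.16, 0.987, 0.001], [0.987, 0.16, 0.001], [0.0, 0.001, -1.0]]
contact_force: [0.6, -0.0, 0.2]
finger_gap: 0.0719
TCP [0.4641 0.0587 0.1417] yaw 9.22 F [ 0.6 -0.   0.2] gap 0.0719 t 10.2
shift mm [-0.6 -0.8 82.7] turn 0.0004
bat [390.3 111.5] [50. 57.] [0.5905 0.1628 0.024 ] z 0.0241
bat [332.5 161.1] [ 3. 96.] [0.5381 0.1005 0.024 ] z 0.011
bat [379.1 247.5] [24. 42.] [0.6162 0.0151 0.024 ] z 0.0239
model [417. 110.] ztop 0.1012 mid [0.5933 0.1646] ray [0.5904 0.1638] ext [0.0464 0.0448]
model [254. 203.] ztop 0.0911 mid [0.4649 0.0597] ray [0.4646 0.0612] ext [0.0458 0.0474]
model [258. 264.] ztop 0.0667 mid [ 0.4819 -0.0086] ray [ 0.4804 -0.0059] ext [0.0331 0.0108]
model [261. 319.] ztop 0.1199 mid [ 0.4833 -0.0246] ray [ 0.4828 -0.0225] ext [0.029  0.0273]Traceback (most recent call last):
  File "<stdin>", line 3, in <module>
    return umr_maximum(a, axis, None, out, keepdims, initial, where)
ValueError: zero-size array to reduction operation maximum which has no identity
```

View pics/w1.png

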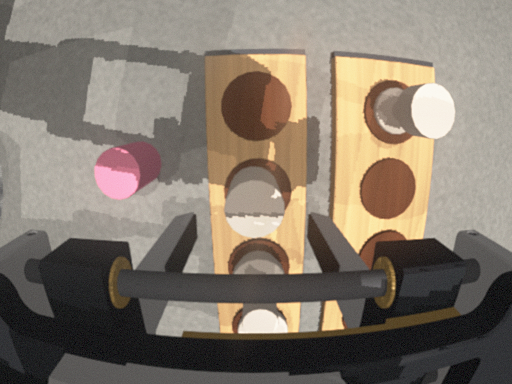

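The goblet stands upright at (432,110), centred on its bat; the foot is near (395,110). The beaker is at (254,200) between the fingers, clear of the pink cylinder at (120,170).

```bash
python3 -m jog '[[[0,0,10],0],[[0,0,22],0],[[0,0,34],0],[[0,0,46],0],[[0,0,58],0],[[0,0,68],0],[[0,0,76],0],[[0,0,82],0],[[0,0,82],0],[[0,0,82],0]]' 72
python3 -m jog '[[[0,0,0],0],[[0,0,0],0],[[0,0,0],0],[[0,0,0],0],[[0,0,0],0],[[0,0,0],0],[[0,0,0],0],[[0,0,0],0],[[0,0,0],0],[[0,0,0],0]]' 20
python3 go.py .6065 .083 .06
```

```text
time_s: 11.3
ee_pos: [0.4635, 0.0583, 0.0595]
tool_rot: [[-0.16, 0.987, 0.0], [0.987, 0.16, 0.0], [0.0, 0.0, -1.0]]
contact_force: [-0.4, 0.7, 1.1]
finger_gap: 0.072
time_s: 12.3
ee_pos: [0.464, 0.0583, 0.0599]
tool_rot: [[-0.16, 0.987, 0.002], [0.987, 0.16, 0.0], [-0.0, 0.002, -1.0]]
contact_force: [2.2, 0.1, 5.3]
finger_gap: 0.0473
TCP [0.464  0.0583 0.0599] yaw 9.22 F [2.2 0.1 5.3] gap 0.0473 t 12.3
shift mm [1.500e+00 1.446e+02 1.000e-01] turn 0.0004
```

```bash
python3 -m jog '[[[0,0,-5],0],[[0,0,-12],0],[[0,0,-20],0],[[0,0,-28],0],[[0,0,-35],0],[[0,8,-40],0],[[0,20,-40],0],[[1,35,-40],0],[[1,50,-40],0],[[1,65,-40],0]]'
python3 -m jog '[[[0,15,0],0],[[0,30,0],0],[[0,45,0],0],[[0,58,0],0],[[0,68,0],0],[[0,76,0],0],[[0,80,0],0],[[0,80,0],0],[[0,80,0],0],[[0,80,0],0]]'
python3 -m jog '[[[0,0,5],0],[[0,0,11],0],[[0,0,18],0],[[0,0,25],0],[[0,0,31],0],[[0,0,35],0],[[0,0,37],0],[[0,0,38],0],[[0,0,39],0],[[0,0,40],0]]'
python3 go.py .607 .0825 .0595
```

```text
time_s: 13.3
ee_pos: [0.5289, 0.07, 0.0992]
tool_rot: [[-0.16, 0.987, 0.0], [0.987, 0.16, 0.0], [0.0, 0.0, -1.0]]
contact_force: [-0.4, -0.4, -2.2]
finger_gap: 0.0477
time_s: 14.3
ee_pos: [0.6056, 0.0825, 0.0995]
tool_rot: [[-0.16, 0.987, -0.0], [0.987, 0.16, 0.0], [0.0, -0.0, -1.0]]
contact_force: [0.3, 0.6, -1.2]
finger_gap: 0.0476
time_s: 15.3
ee_pos: [0.6065, 0.0826, 0.0599]
tool_rot: [[-0.16, 0.987, 0.001], [0.987, 0.16, 0.0], [0.0, 0.001, -1.0]]
contact_force: [-1.2, 0.2, 5.9]
finger_gap: 0.0475
TCP [0.6065 0.0826 0.0599] yaw 9.22 F [-1.2  0.2  5.9] gap 0.0475 t 15.3
shift mm [-0.2  0.5  0.4] turn 0.0004
```

```bash
python3 -m jog '[[[0,0,0],0],[[0,0,0],0],[[0,0,0],0],[[0,0,0],0],[[0,0,-5],0],[[0,0,-15],0],[[0,0,-35],0],[[0,0,-60],0],[[0,0,-85],0],[[0,0,-100],0]]' 72
python3 -m jog '[[[0,-10,0],0],[[-10,-30,0],0],[[-25,-55,0],0],[[-40,-80,0],0],[[-58,-105,0],0],[[-75,-122,0],0],[[-86,-135,0],0],[[-90,-140,0],0],[[-90,-140,0],0],[[-90,-140,0],0]]' 70
python3 go.py .483 -.028 .0885
python3 - <<'E'
from h import *
d=grab('wrist');cv2.imwrite('pics/w2.png',d['frame'][:,:,::-1]);wmeas(d)
E
```

```text
time_s: 16.3
ee_pos: [0.6074, 0.0826, 0.1627]
tool_rot: [[-0.16, 0.987, 0.004], [0.987, 0.16, 0.0], [-0.0, 0.004, -1.0]]
contact_force: [1.0, 0.2, 0.6]
finger_gap: 0.0721
time_s: 17.3
ee_pos: [0.4826, -0.0284, 0.1594]
tool_rot: [[-0.16, 0.987, 0.0], [0.987, 0.16, 0.001], [0.001, 0.0, -1.0]]
contact_force: [0.2, -0.1, -0.2]
finger_gap: 0.0701
TCP [ 0.4826 -0.0284  0.1594] yaw 9.22 F [ 0.2 -0.1 -0.2] gap 0.0701 t 17.3
shift mm [ 0.3  0.4 70.9] turn 0.0003
bat [372.2  18.4] [22. 28.] [0.581  0.1771 0.024 ] z 0.0241
bat [370.1  46.9] [14. 45.] [0.5824 0.1427 0.024 ] z 0.024
bat [382.1 106.9] [50. 58.] [0.6066 0.0804 0.024 ] z 0.0241
bat [363.4 250.2] [18. 31.] [ 0.6247 -0.0844  0.024 ] z 0.0243
model [401.  23.] ztop 0.1012 mid [0.5934 0.162 ] ray [0.5925 0.1587] ext [0.0462 0.041 ]
model [405. 104.] ztop 0.0914 mid [0.6055 0.0828] ray [0.6028 0.0821] ext [0.0482 0.0469]
model [254. 195.] ztop 0.1198 mid [ 0.4833 -0.026 ] ray [ 0.4834 -0.0249] ext [0.0294 0.0296]
model [259. 255.] ztop 0.0715 mid [ 0.5027 -0.1008] ray [ 0.5019 -0.0996] ext [0.0209 0.0099]
```

View pics/w2.png

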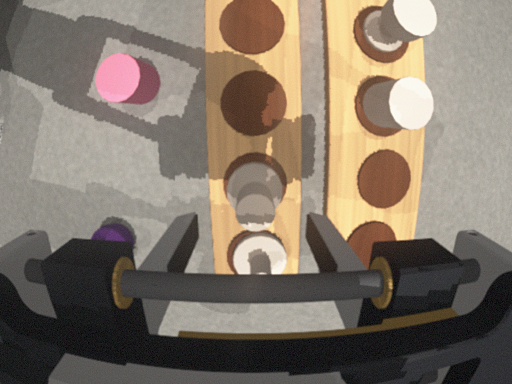

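The beaker stands upright on its bat at (405,104), within about 3 mm of centre. The vase is at (255,195), between the fingers.

```bash
python3 -m jog '[[[0,0,8],0],[[0,0,18],0],[[0,0,28],0],[[0,0,38],0],[[0,0,48],0],[[0,0,58],0],[[0,0,66],0],[[0,0,71],0],[[0,0,71],0],[[0,0,71],0]]' 70
python3 -m jog '[[[0,0,0],0],[[0,0,0],0],[[0,0,0],0],[[0,0,0],0],[[0,0,0],0],[[0,0,0],0],[[0,0,0],0],[[0,0,0],0],[[0,0,0],0],[[0,0,0],0]]' 10
python3 go.py .6275 .001 .0885
```

```text
time_s: 18.35
ee_pos: [0.4827, -0.0288, 0.0886]
tool_rot: [[-0.16, 0.987, 0.0], [0.987, 0.16, -0.0], [-0.0, 0.0, -1.0]]
contact_force: [0.3, 0.8, -0.9]
finger_gap: 0.0701
time_s: 19.35
ee_pos: [0.4832, -0.0288, 0.0888]
tool_rot: [[-0.16, 0.987, 0.002], [0.987, 0.16, -0.0], [-0.0, 0.002, -1.0]]
contact_force: [1.8, -0.2, 2.6]
finger_gap: 0.0295
TCP [ 0.4832 -0.0288  0.0888] yaw 9.22 F [ 1.8 -0.2  2.6] gap 0.0295 t 19.35
shift mm [  6.3 147.2   0.5] turn 0.0004
```

```bash
python3 -m jog '[[[0,0,-5],0],[[0,0,-12],0],[[0,0,-20],0],[[0,0,-28],0],[[0,0,-35],0],[[0,8,-40],0],[[1,20,-40],0],[[2,35,-40],0],[[2,50,-40],0],[[3,65,-40],0]]'
python3 -m jog '[[[0,15,0],0],[[1,30,0],0],[[1,45,0],0],[[2,58,0],0],[[2,68,0],0],[[2,77,0],0],[[2,82,0],0],[[2,82,0],0],[[2,82,0],0],[[2,82,0],0]]'
python3 -m jog '[[[0,0,5],0],[[0,0,11],0],[[0,0,18],0],[[0,0,25],0],[[0,0,31],0],[[0,0,35],0],[[0,0,37],0],[[0,0,38],0],[[0,0,39],0],[[0,0,40],0]]'
python3 go.py .6275 .0005 .0885
```

```text
time_s: 20.35
ee_pos: [0.5479, -0.015, 0.1279]
tool_rot: [[-0.16, 0.987, -0.0], [0.987, 0.16, 0.0], [0.0, -0.0, -1.0]]
contact_force: [-0.0, -0.3, -1.0]
finger_gap: 0.0293
time_s: 21.35
ee_pos: [0.6261, -0.0003, 0.1285]
tool_rot: [[-0.16, 0.987, -0.0], [0.987, 0.16, 0.0], [0.0, -0.0, -1.0]]
contact_force: [0.1, -0.8, -1.6]
finger_gap: 0.0295
time_s: 22.35
ee_pos: [0.627, -0.0002, 0.0888]
tool_rot: [[-0.16, 0.987, 0.001], [0.987, 0.16, 0.0], [-0.0, 0.001, -1.0]]
contact_force: [-0.2, 0.6, 5.5]
finger_gap: 0.0294
TCP [ 6.27e-01 -2.00e-04  8.88e-02] yaw 9.22 F [-0.2  0.6  5.5] gap 0.0294 t 22.35
shift mm [0.7 0.6 0.3] turn 0.0004
```

```bash
python3 -m jog '[[[0,0,0],0],[[0,0,0],0],[[0,0,0],0],[[0,0,0],0],[[0,0,-5],0],[[0,0,-15],0],[[0,0,-30],0],[[0,0,-45],0],[[0,0,-60],0],[[0,0,-65],0]]' 70
python3 -m jog '[[[0,-10,0],0],[[-10,-30,0],0],[[-25,-55,0],0],[[-40,-80,0],0],[[-58,-105,0],0],[[-74,-122,0],0],[[-85,-135,0],0],[[-89,-140,0],0],[[-89,-140,0],0],[[-89,-140,0],0]]' 70
python3 go.py .5025 -.1105 .056
python3 - <<'E'
from h import *
d=grab('wrist');cv2.imwrite('pics/w3.png',d['frame'][:,:,::-1]);wmeas(d)
E
```

```text
time_s: 23.35
ee_pos: [0.6281, -0.0004, 0.1561]
tool_rot: [[-0.16, 0.987, 0.004], [0.987, 0.16, -0.0], [-0.001, 0.004, -1.0]]
contact_force: [0.2, -0.3, 0.4]
finger_gap: 0.0697
time_s: 24.35
ee_pos: [0.5029, -0.1101, 0.1533]
tool_rot: [[-0.16, 0.987, 0.0], [0.987, 0.16, 0.001], [0.001, 0.0, -1.0]]
contact_force: [0.3, 0.3, -0.9]
finger_gap: 0.0702
TCP [ 0.5029 -0.1101  0.1533] yaw 9.22 F [ 0.3  0.3 -0.9] gap 0.0702 t 24.35
shift mm [-0.4 -0.5 97.3] turn 0.0003
bat [373.5  29.8] [41. 54.] [0.6021 0.0796 0.024 ] z 0.0241
bat [323.5 120.5] [0. 1.] [ 0.5627 -0.0301  0.024 ] z 0.0107
bat [393.8 104.5] [53. 71.] [0.6376 0.0038 0.024 ] z 0.0242
model [395.  21.] ztop 0.0912 mid [0.6055 0.0793] ray [0.6048 0.076 ] ext [0.0475 0.0413]
model [407. 103.] ztop 0.1199 mid [0.6255 0.0014] ray [6.234e-01 6.000e-04] ext [0.0295 0.03  ]
model [253. 186.] ztop 0.0804 mid [ 0.5031 -0.1071] ray [ 0.5029 -0.1065] ext [0.0216 0.0215]
```

View pics/w3.png

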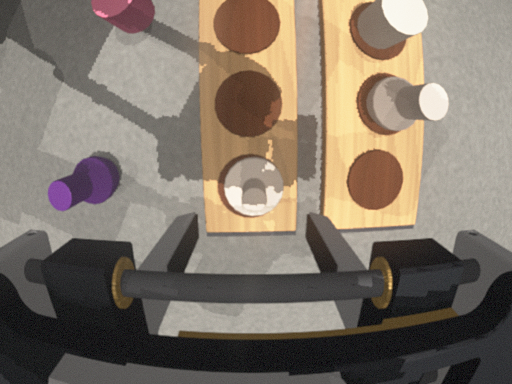

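The vase stands upright on the third bat at (430,103). The lid is between the fingers at (253,186), and the last bat at (375,180) is empty.

```bash
python3 -m jog '[[[0,0,12],0],[[0,0,26],0],[[0,0,40],0],[[0,0,54],0],[[0,0,68],0],[[0,0,80],0],[[0,0,90],0],[[0,0,95],0],[[0,0,97],0],[[0,0,97],0]]' 70
python3 -m jog '[[[0,0,0],0],[[0,0,0],0],[[0,0,0],0],[[0,0,0],0],[[0,0,0],0],[[0,0,0],0],[[0,0,0],0],[[0,0,0],0],[[0,0,0],0],[[0,0,0],0]]' 5
python3 go.py .634 -.084 .056
```

```text
time_s: 25.4
ee_pos: [0.503, -0.1106, 0.0564]
tool_rot: [[-0.16, 0.987, 0.0], [0.987, 0.16, 0.0], [0.0, 0.0, -1.0]]
contact_force: [0.1, -0.4, -0.3]
finger_gap: 0.0703
time_s: 26.4
ee_pos: [0.503, -0.1106, 0.0565]
tool_rot: [[-0.16, 0.987, 0.0], [0.987, 0.16, 0.0], [-0.0, 0.0, -1.0]]
contact_force: [0.8, -0.7, 0.2]
finger_gap: 0.0221
TCP [ 0.503  -0.1106  0.0565] yaw 9.23 F [ 0.8 -0.7  0.2] gap 0.0221 t 26.4
shift mm [  5.2 133.6   0.6] turn 0.0005
```

```bash
python3 -m jog '[[[0,0,-5],0],[[0,0,-12],0],[[0,0,-20],0],[[0,0,-28],0],[[0,0,-35],0],[[0,8,-40],0],[[1,20,-40],0],[[2,35,-40],0],[[2,50,-40],0],[[3,65,-40],0]]'
python3 -m jog '[[[0,15,0],0],[[1,28,0],0],[[1,40,0],0],[[2,50,0],0],[[2,59,0],0],[[2,65,0],0],[[2,68,0],0],[[2,68,0],0],[[2,68,0],0],[[2,68,0],0]]'
python3 -m jog '[[[0,0,5],0],[[0,0,11],0],[[0,0,18],0],[[0,0,25],0],[[0,0,31],0],[[0,0,35],0],[[0,0,37],0],[[0,0,38],0],[[0,0,39],0],[[0,0,40],0]]'
python3 go.py .634 -.0845 .0565
```

```text
time_s: 27.4
ee_pos: [0.5683, -0.0967, 0.0959]
tool_rot: [[-0.161, 0.987, 0.0], [0.987, 0.161, 0.0], [0.0, 0.0, -1.0]]
contact_force: [-0.2, -0.3, -0.2]
finger_gap: 0.0217
time_s: 28.4
ee_pos: [0.6328, -0.0844, 0.0966]
tool_rot: [[-0.16, 0.987, -0.0], [0.987, 0.16, 0.0], [0.0, -0.0, -1.0]]
contact_force: [-0.5, -0.1, -0.2]
finger_gap: 0.0218
time_s: 29.4
ee_pos: [0.6335, -0.0844, 0.0567]
tool_rot: [[-0.16, 0.987, 0.001], [0.987, 0.16, -0.0], [-0.0, 0.001, -1.0]]
contact_force: [-0.2, 0.4, -1.2]
finger_gap: 0.0217
TCP [ 0.6335 -0.0844  0.0567] yaw 9.23 F [-0.2  0.4 -1.2] gap 0.0217 t 29.4
shift mm [-0.2  0.4  0.2] turn 0.0005
```

```bash
python3 -m jog '[[[0,0,0.5],0],[[0,0,1],0],[[0,0,1],0],[[0,0,1],0],[[0,0,1],0],[[0,0,1],0],[[0,0,1],0],[[0,0,1],0],[[0,0,1],0],[[0,0,1],0]]'
python3 -m jog '[[[0,0,0],0],[[0,0,0],0],[[0,0,0],0],[[0,0,0],0],[[0,0,-5],0],[[0,0,-15],0],[[0,0,-35],0],[[0,0,-65],0],[[0,0,-100],0],[[0,0,-130],0]]' 70
python3 -m jog '[[[0,-20,-5],0],[[0,-50,-10],0],[[0,-80,-20],0],[[0,-120,-30],0],[[0,-160,-40],0],[[0,-200,-50],0],[[0,-230,-60],0],[[0,-260,-60],0],[[0,-280,-60],0],[[0,-280,-60],0]]' 70
python3 - <<'E'
from h import *
for n in('top','side'):
    d=grab(n);P=pts(d);hsv=cv2.cvtColor(d['frame'],cv2.COLOR_RGB2HSV);x,y,z=np.moveaxis(P,-1,0)
    for nm,bx,by,h in(('goblet',.5937,.158,.100),('beaker',.607,.0775,.09),('vase',.627,-.0017,.119),('lid',.633,-.0855,.08)):
        m=(np.hypot(x-bx,y-by)<.04)&(z>h-.006)&(z<h+.01)&(hsv[...,1]<70);T=P[m]
        print(n,nm,len(T),((T.max(0)+T.min(0))/2)[:2].round(4) if len(T) else '', T[:,2].mean().round(4) if len(T) else '')
    c=d['frame'][120:270,160:340,::-1] if n=='side' else d['frame'][120:270,150:330,::-1]
    cv2.imwrite(f'pics/f_{n}.png',cv2.resize(c,(720,600),interpolation=3))
E
```

```text
time_s: 30.4
ee_pos: [0.6335, -0.0843, 0.0566]
tool_rot: [[-0.16, 0.987, 0.001], [0.987, 0.16, -0.0], [-0.0, 0.001, -1.0]]
contact_force: [-1.7, 0.8, 4.7]
finger_gap: 0.0215
time_s: 31.4
ee_pos: [0.6337, -0.0844, 0.1882]
tool_rot: [[-0.16, 0.987, 0.002], [0.987, 0.16, -0.0], [-0.001, 0.002, -1.0]]
contact_force: [0.3, 0.3, -0.5]
finger_gap: 0.0702
time_s: 32.4
ee_pos: [0.3549, -0.1291, 0.2466]
tool_rot: [[-0.158, 0.987, 0.001], [0.987, 0.158, -0.001], [-0.001, 0.001, -1.0]]
contact_force: [-0.5, 0.2, 0.9]
finger_gap: 0.07
top goblet 141 [0.5907 0.1613] 0.0991
top beaker 143 [0.6032 0.0815] 0.0892
top vase 60 [ 0.624  -0.0007] 0.1184
top lid 30 [ 0.6293 -0.0844] 0.0791
side goblet 111 [0.5927 0.1607] 0.0995
side beaker 134 [0.6049 0.0769] 0.0898
side vase 65 [ 0.6251 -0.0035] 0.1185
side lid 46 [ 0.6309 -0.0845] 0.0791
```

View pics/f_top.png

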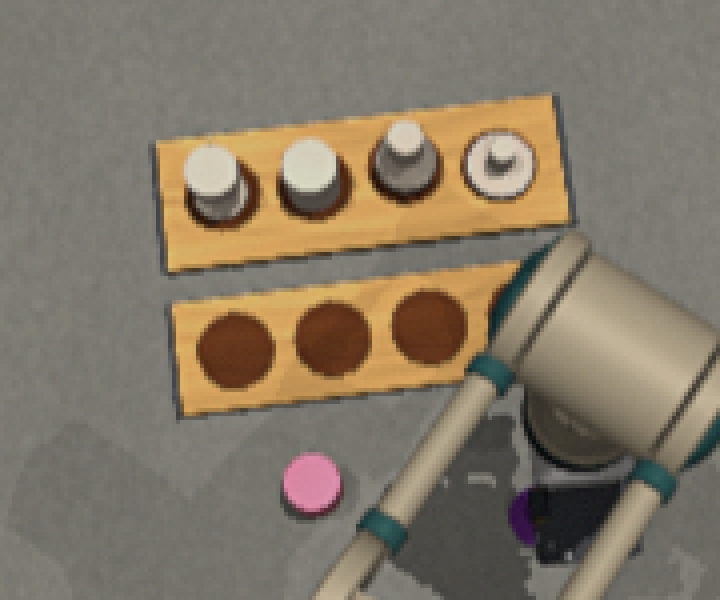

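View pics/f_side.png

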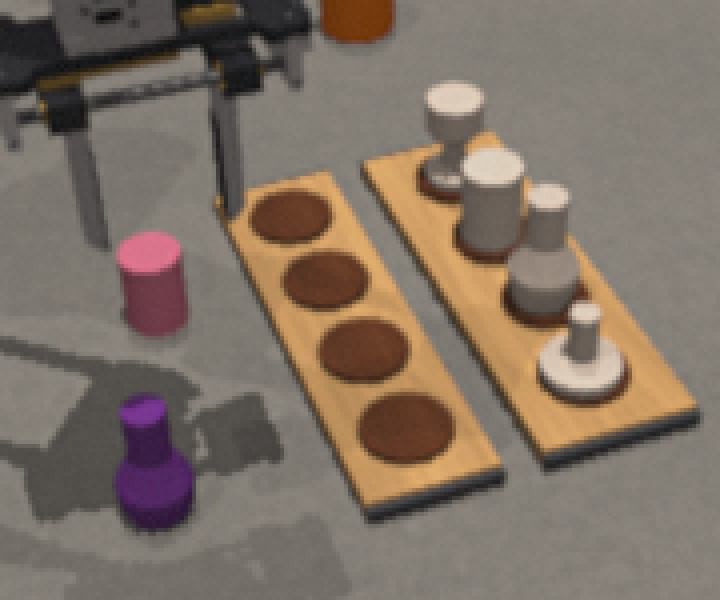

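Both views show all four models upright on their bats in the original order: goblet, beaker, vase, lid. Their axes are within about 5 mm of the bat centres, and the tops are at the expected heights. The gripper is clear, so I'm handing the job in.

```bash
python3 -c "
from plant import manip
print(manip.close_job())"
```

```text
the job is handed in; nothing more can be done
None
```

I moved the goblet, beaker, vase and lid, left to right, from the near board to the matching bats on the far board. Each was lowered until it touched or all but touched its bat, then released. The job was handed in after about 33 s on the robot's clock, and no verdict was reported.

- **Final position:** in the last top and side pictures all four stand upright. Their axes are about 2–5 mm from the measured bat centres (limit 15 mm), and their tops are within about 1 mm of the expected height.
- **Disagreement between cameras:** before the moves, the views differed by about 5–7 mm in y. I averaged the grasp points over the views and took each move's length from near-to-far distances within one camera, which agreed to about 4 mm. The final top-camera x readings were about 3–4 mm below the bat centres, and the side view showed 1–2 mm.
- **Not checked:** I did not measure the tilt of the models or whether the jar and hammer had shifted. The gripper stayed clear of both, and of the pink and purple look-alikes.

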